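Slide the catch tray under the tipping pot and empty the bell castings into it

ROBOT

A 7-joint arm with a two-finger parallel gripper is mounted at the origin on the work surface. World frame = base frame: x ahead of the robot, y to its left, z up, the work surface at z = 0. Lengths are in m, angles in rad, forces in N, time in s.
With the tool pointing down it reaches from about 0.4 to 0.875 m from the base axis. Payload 19.3 kg.
Tool frame: the origin (TCP) lies midway between the tips of the shut fingers; the grasp point (between the pads) lies 19 mm behind it; z points along the fingers, y is the direction in which the jaws open and shut (so a half turn about z gives the same grasp; the last joint's range is limited). The gripper opens to 85 mm and grips with 20 to 120 N. Pads are 22 mm wide; open, the fingers measure 114 mm over their backs; the gripper's body (76 mm by 85 mm) begins 54 mm behind the grasp point. The pads swing forward as they close: fully open they stand 13 mm farther back than shut.
Start: joints at [1.144, 0.521, -0.036, 1.599, 0.021, 1.021, -0.113], TCP at [0.218, -0.586, 0.231] pointing down, gripper open.
Joint ranges: [-2.91, 2.91], [-0.3, 2.13], [-1.5, 1.42], [0.17, 2.43], [-1.26, 4.41], [0.16, 1.93], [-2.52, 2.52]. Speed limits (rad/s): [1.89, 1.89, 2.39, 2.39, 3.01, 3.01, 3.01].

INTERFACE

Orientations are given as a 3x3 rotation matrix whose columns are the frame's x, y, z axes.
In Python, from station import r gives the robot as it stands. The module is installed in compiled form; this text tells all that it offers.
- The arm moves only by the tool drive_tool, never from a script. Its argument "targets" is text: rows parted by semicolons, each of 5 numbers parted by spaces: the opening, from 0 (shut) to 1 (fully open), then the shift along the world's x, y, z in mm, then the turn about the world's z in degrees. In form: jaw tx ty tz turn; .... A call has 1 to 5 rows; each row is the pose to reach, as a shift and turn from the pose commanded when the call began; what a row does not reach only later rows make up. A row lasts 1/10 s, in which the tool goes at most 50 mm and 8.59 degrees, less where a joint would pass 70% of its speed; a pose out of reach is approached as far as the arm can. A call with a gripper value outside its range is refused whole. The fingers move at their own pace and stop on an object; the grip force is fixed at half the most. Time passes only in rows, so rows that repeat a pose let the fingers close. It gives the time, the measured TCP pose, the force and the opening at its end, in the units of the state.
- r.get_state(): the state, without advancing time (a new reading comes with each control period).
- r.read_camera(name): name is "scene" or "top" or "wrist"; returns the picture (480x640x3 uint8, red, green, blue); there is no depth.
- r.get_calibration(name): a dict with "intrinsics" (3x3 intrinsics, pixels), "k1" (the pictures are not rectified: a ray, as slopes to the right and down, at radius r is drawn at 1 + k1 r^2 times it, then the intrinsics apply), "R" (3x3) and "t" (3): a world point X has camera coordinates R X + t; the wrist camera has in their place "mount" (4x4, takes a point from camera to tool coordinates, whose origin is the TCP and whose axes are the flange's). Camera axes: x right, y down, z forward; pixel columns grow to the right and rows downward; lengths in m; the calibration is good to about 2 mm. A picture is of the moment at which its call begins: read the wrist's pose just before it. get_calibration takes no time and is no camera call.
- r.sign_off(): hands the job in, once; it reports no verdict.
The state is a dict: "clock": time; "qpos": joint angles; "qd": joint speeds; "effort": joint torques, N m; "ee_pos": TCP position; "ee_rot": TCP orientation; "wrist_force": force on the tool from outside, world axes, zero at the start; "moment": the same for the moment, N m; "opening": finger opening in m.
Only numpy, scipy, OpenCV 4.12 (cv2) and the standard library are available. Lean on these libraries where they do the work, as an engineer would, in place of code of your own. Each camera call takes 0.05 s, during which the arm holds its last target.

TASK

Slide the catch tray in under the tipping pot, between the two cheeks of the stand and under its deck, fully home against the back stop. Then swing the pot right over by its lever so that all three bell castings drop into the tray, and swing the pot back fully upright. Leave the tray home under the pot with the castings in it, and leave the other tools on the bench where they are.

Things in the scene. Friction and masses are not known exactly. Their poses are not given: they have to be found in the camera images.
- stand: Fixed wooden stand carrying the tipping pot over a channel floored by the bench. Origin on the bench under the pot's axle, z up, channel along y. Two cheeks 16 mm thick (x = -68 to -52 and 52 to 68 mm, y = -75 to 45 mm), 90 mm high; between y = -25 and 25 mm they rise to 170 mm.
- channel_mouth (a point): Middle of the channel's open end, on the bench at stand y = +45 mm; stand's axes. The channel is 104 mm wide between the cheeks.
- deck_edge (a point): Middle of the lower front edge of the overhanging wooden deck, at stand y = -25 mm, 50 mm above the bench; stand's axes. The deck, 10 mm thick, covers the channel from here back to the stop.
- back_stop (a point): Middle of the face of the back stop that closes the channel, at stand y = -70 mm, 30 mm above the bench; the stop is 60 mm high.
- pot_axis (a point): Centre of the pot on its axle, 145 mm above the stand's origin; fixed to the stand, same axes. The axle runs along the stand's x.
- pot (a joint): Turn of the pot about its axle (rad): 0 upright (a stop), growing as the mouth swings over toward the stand's +y side (the channel's open end), to a stop at 2.5, mouth steeply down. The castings may slide out only well beyond level (1.57); at 2.4 all fall out. Stiff axle, 0.25 N m (3 N at the lever's bar): it stays where it is left.
- pot_mouth (a point): Centre of the pot's open mouth, 42 mm from the axle; z points out of the mouth. Steel pot, 88 mm outside diameter, 84 mm high, wall 4 mm, bottom 5 mm, axle at mid height. It clears the deck and the tray as it turns.
- lever_bar (a point): Grip point on the pot's lever: a round brass bar, 14 mm diameter, along the axle direction, at stand x = -148 to -76 mm (this point -118), 90 mm from the axle, on a 10 mm arm at x = -79. At joint value q it lies q - 1.25 rad from straight up over the axle, positive to the stand's +y: 85 mm to -y and 28 mm above the axle at the start, mirrored at 2.5. Turns with the pot.
- tray: Loose metal catch tray, 92 mm wide (x), 190 mm long (y), 36 mm high, walls and floor 4 mm, about 0.35 kg. Origin at the centre of its underside, z up; a tab stands at the +y end. It goes in -y end first, axes along the stand's; home against the stop its origin is at stand y = +25 mm and the tab is outside the cheeks.
- tray_tab (a point): Grip point on the tray's upright wooden tab, at tray y = 101 mm, 60 mm above the underside. The tab is 50 mm wide (x), 12 mm thick (y = 95 to 107 mm), its top 76 mm above the underside. Pinch its thickness.
- bench_block: Bystander: square steel bench block, 90 x 90 x 22 mm, origin under its centre.
- hammer: Bystander: copper-faced hammer lying on the bench, 240 mm long along its x.
- ring_clamp: Bystander: maple ring clamp with a brass cam lever gripping a silver signet ring, about 150 mm long along its x, 36 mm high, origin under its middle.
- bell_a: Rough cast brass temple bell, solid, 32 mm diameter at the mouth, 34 mm tall, about 70 g, standing in the pot with two others like it. Origin at the centre of its flat underside, z up through its crown.
- bell_b: Rough cast brass temple bell, solid, 32 mm diameter at the mouth, 34 mm tall, about 70 g, standing in the pot with two others like it. Origin at the centre of its flat underside, z up through its crown.
- bell_c: Rough cast brass temple bell, solid, 32 mm diameter at the mouth, 34 mm tall, about 70 g, standing in the pot with two others like it. Origin at the centre of its flat underside, z up through its crown.
Mind the look-alikes: they are no part of the job. What is meant by the tray is not orange or purple, and is the larger of those in its own colour.

How it is judged:
On the way, in this order (a step that is already met when the one before it is completed fails the run):
1. the tray is home under the pot, flat on the bench and within 8 mm of the back stop, with the pot still upright (y of tray in the frame of stand between 0 and 0.033 m and x of tray in the frame of stand between -0.015 and 0.015 m and height (world z) of tray below 0.012 m and angle between tray's own z axis and vertical below 0.1 rad and value of joint pot below 0.2 rad), for 0.2 s.
2. all three castings are out of the pot, in the tray, with the tray home (y of tray in the frame of stand between 0 and 0.033 m and x of tray in the frame of stand between -0.015 and 0.015 m and height (world z) of tray below 0.012 m and angle between tray's own z axis and vertical below 0.1 rad and x of bell_a in the frame of tray between -0.045 and 0.045 m and y of bell_a in the frame of tray between -0.094 and 0.094 m and z of each of bell_a, bell_b, bell_c in the frame of tray below 0.06 m and x of bell_b in the frame of tray between -0.045 and 0.045 m and y of bell_b in the frame of tray between -0.094 and 0.094 m and x of bell_c in the frame of tray between -0.045 and 0.045 m and y of bell_c in the frame of tray between -0.094 and 0.094 m), for 0.2 s.
At the end, for the whole second after the job is handed in: The tray is flat on the bench between the cheeks and within 8 mm of the back stop, all three castings lie at rest in it, and the pot is upright (joint below 0.12 rad) (all of step 2 and linear speed of each of bell_a, bell_b, bell_c below 0.03 m/s and value of joint pot below 0.12 rad and linear speed of tray below 0.02 m/s); the robot touches nothing.
It fails at once if the bench block, hammer or ring clamp is moved more than 30 mm (distance of any of bench_block, hammer, ring_clamp from where it was at the start of the episode above 0.03 m).
It fails at once if the pot is tipped while the tray is not under it (value of joint pot above 0.9 rad and not ((y of tray in the frame of stand between 0 and 0.033 m and x of tray in the frame of stand between -0.015 and 0.015 m and height (world z) of tray below 0.012 m and angle between tray's own z axis and vertical below 0.1 rad))).
It also fails if it takes over 72 s, if anything falls off the work surface, if the arm or the gripper's body presses on something with over 40 N, if the wrist force passes 120 N, or if a joint passes its speed limit or range.

## Working session

There is one attempt and no reset: what is moved stays moved. The work goes in short steps, Python scripts to look and compute and a tool call to move; the robot and the scene stay as the last step left them, time stands still between calls to the robot, and variables do not carry over. Pictures are saved under pics/ and viewed, and the job is handed in when it is done.

Besides the shell and the picture viewer there is one more tool, called after "Call:" as name(argument=value, ...) on one line, values as JSON. drive_tool: Moves the arm, as the interface text tells. Its arguments: {"type":"object","properties":{"targets":{"type":"string"}},"required":["targets"]}

```bash
ls; mkdir -p pics; python3 - <<'E'
from station import r
import cv2
s=r.get_state();print(s)
for n in("scene","top","wrist"):
    im=r.read_camera(n);cv2.imwrite(f"pics/{n}0.png",im[:,:,::-1]);c=r.get_calibration(n);print(n,c)
E
```

```text
pics
{'clock': 0.0, 'qpos': array([ 1.14382661,  0.52200145, -0.03630768,  1.59998812,  0.02121463,
        1.0211006 , -0.11280731]), 'qd': array([ 0.00175997, -0.00235925, -0.00057505,  0.00185785, -0.00083267,
        0.00015175,  0.00025648]), 'effort': array([ 1.67228376e-03, -9.27088308e+01,  1.98062003e+00, -3.69914997e+01,
        1.78779551e-02,  8.36724008e-03, -6.36904451e-05]), 'ee_pos': array([ 0.21811749, -0.58535437,  0.23074091]), 'ee_rot': array([[ 9.37039325e-01,  3.49223527e-01, -4.81803063e-04],
       [ 3.49223845e-01, -9.37038794e-01,  1.00247121e-03],
       [-1.01381628e-04, -1.10761207e-03, -9.99999381e-01]]), 'wrist_force': array([ 0.02148474,  0.30794895, -0.54985895]), 'moment': array([-0.03667129,  0.01566339, -0.02660591]), 'opening': 0.08532077134523039}
scene {'intrinsics': array([[525.32279356,   0.        , 318.28350131],
       [  0.        , 525.32279356, 240.32500715],
       [  0.        ,   0.        ,   1.        ]]), 'k1': 0.03198425838324902, 'R': array([[ 0.4324408 ,  0.90166186, -0.00091876],
       [ 0.74218453, -0.35653305, -0.56749124],

[... 398 characters left out ...]
.76779046e-03, -9.41200052e-02],
       [ 9.41200994e-02,  2.05122505e-04, -9.95560829e-01]]), 't': array([0.00508731, 0.60930038, 1.45448894])}
wrist {'intrinsics': array([[356.23475376,   0.        , 319.57857548],
       [  0.        , 356.23475376, 238.65789921],
       [  0.        ,   0.        ,   1.        ]]), 'k1': -0.029866617351541634, 'mount': array([[ 2.66882376e-04, -9.60248067e-01, -2.79147950e-01,
         7.17225825e-02],
       [ 9.99999954e-01,  2.95531063e-04, -6.05441241e-05,
        -3.92029243e-04],
       [ 1.40634268e-04, -2.79147921e-01,  9.60248102e-01,
        -1.42510609e-01],
       [ 0.00000000e+00,  0.00000000e+00,  0.00000000e+00,
         1.00000000e+00]])}
```

View pics/scene0.png

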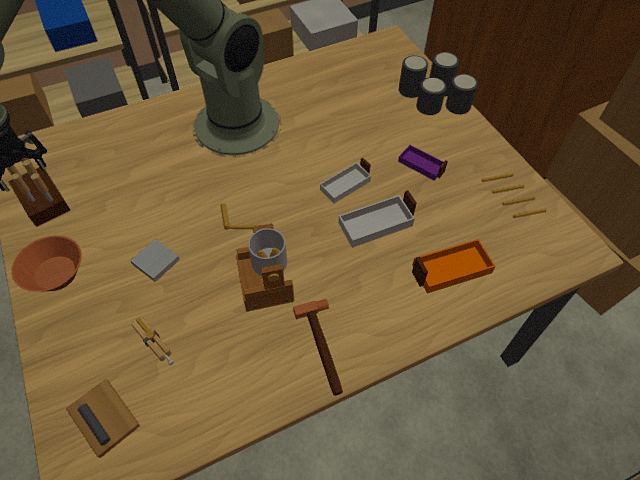

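View pics/top0.png

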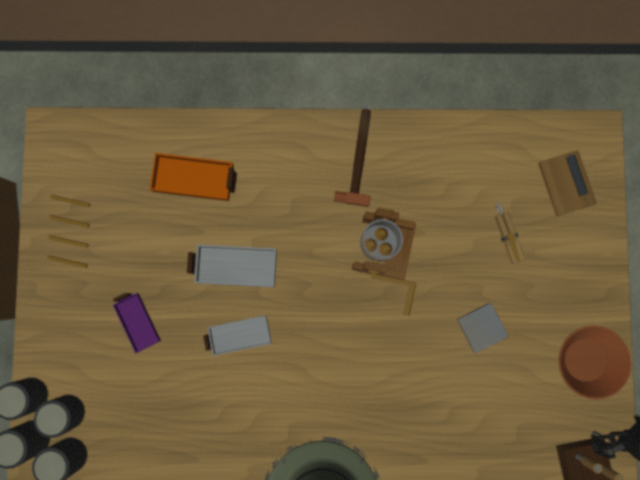

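View pics/wrist0.png

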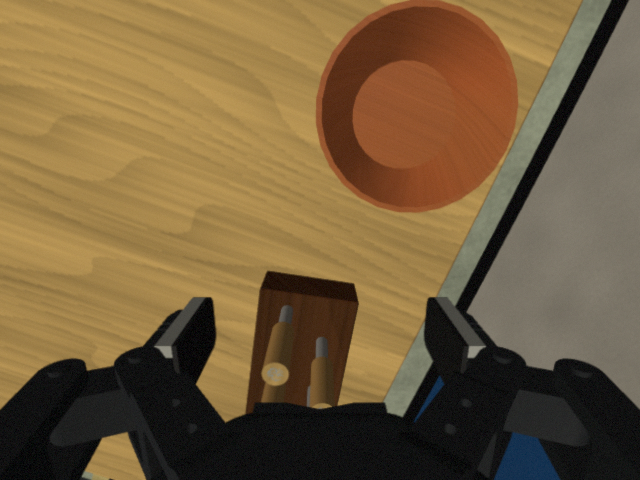

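```bash
cat > h.py <<'E'
import numpy as np, cv2
from station import r
def und(cal,uv):
    K=cal["intrinsics"];d=np.array([(uv[0]-K[0,2])/K[0,0],(uv[1]-K[1,2])/K[1,1]]);p=d.copy()
    for _ in range(20):p=d/(1+cal["k1"]*(p@p))
    return np.array([p[0],p[1],1.])
def cam(name,st=None):
    c=r.get_calibration(name)
    if name!="wrist": R,t=c["R"],c["t"];return c,R.T,-R.T@t
    st=st or r.get_state();M=c["mount"];Rw=st["ee_rot"];return c,Rw@M[:3,:3],Rw@M[:3,3]+st["ee_pos"]
def p2w(name,uv,z,st=None):
    c,R,o=cam(name,st);d=R@und(c,uv);return o+d*(z-o[2])/d[2]
def w2p(name,X,st=None):
    c,R,o=cam(name,st);p=R.T@(np.array(X)-o);s=p[:2]/p[2];s=s*(1+c["k1"]*(s@s));K=c["intrinsics"]
    return s[0]*K[0,0]+K[0,2],s[1]*K[1,1]+K[1,2]
E
python3 - <<'E'
import cv2
t=cv2.imread("pics/top0.png");s=cv2.imread("pics/scene0.png")
cv2.imwrite("pics/topA.png",cv2.resize(t[190:330,180:300],None,fx=5,fy=5,interpolation=2)[:600])
cv2.imwrite("pics/topB.png",cv2.resize(t[200:320,330:430],None,fx=5,fy=5,interpolation=2))
cv2.imwrite("pics/scB.png",cv2.resize(s[190:315,210:310],None,fx=4.8,fy=4.8,interpolation=2))
cv2.imwrite("pics/scA.png",cv2.resize(s[150:260,310:430],None,fx=5,fy=5,interpolation=2))
E
```

```text
(no output)
```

View pics/topA.png

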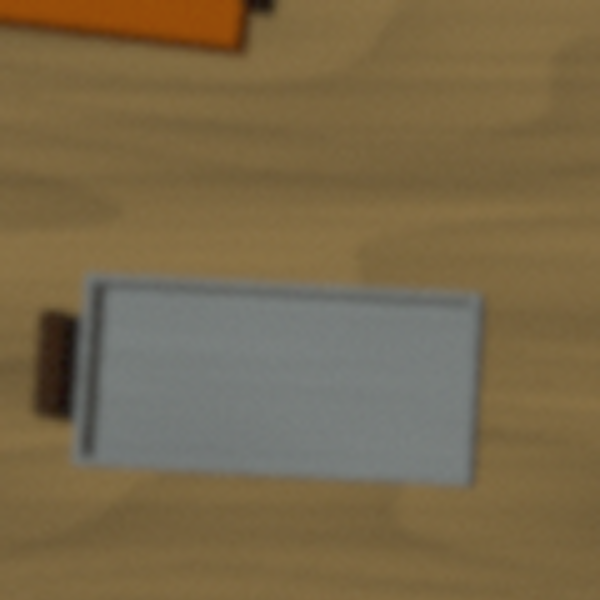

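View pics/topB.png

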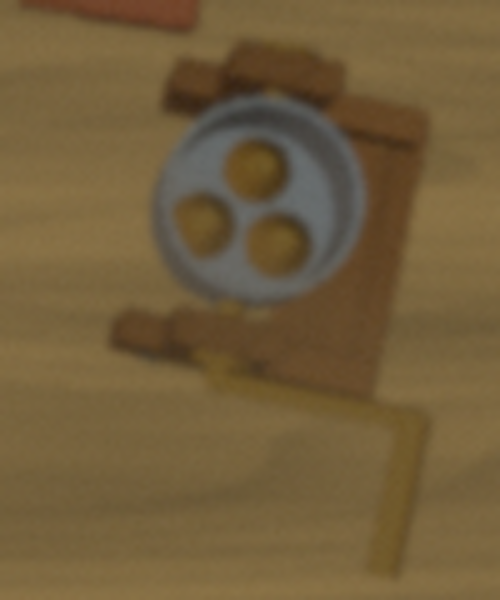

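View pics/scB.png

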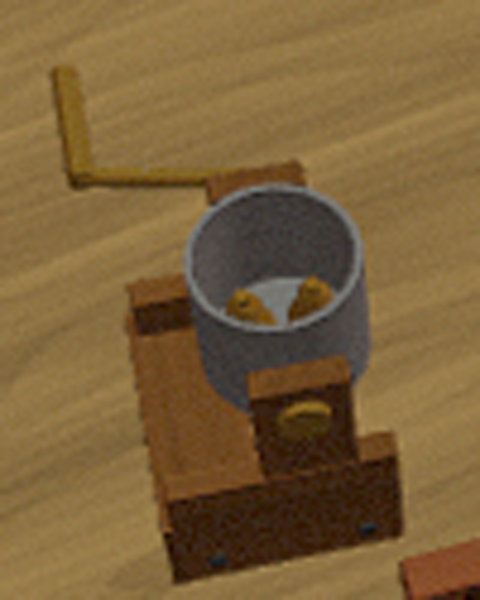

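View pics/scA.png

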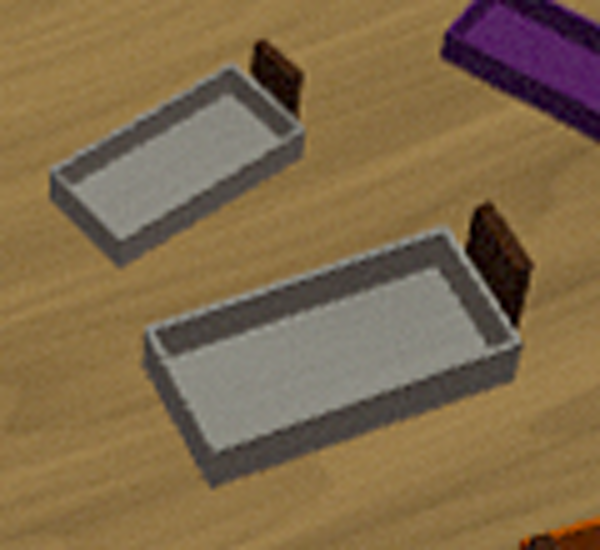

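```bash
cat > fit.py <<'E'
from h import *
from scipy.optimize import least_squares
def P(c,s,o): return ((c[0]+.5)/s-.5+o[0],(c[1]+.5)/s-.5+o[1])
def fit(obs,x0):
    def T(p,X): c,s=np.cos(p[2]),np.sin(p[2]);X=np.array(X)/1000;return [p[0]+c*X[0]-s*X[1],p[1]+s*X[0]+c*X[1],X[2]]
    f=lambda p:np.concatenate([np.subtract(w2p(n,T(p,X)),uv) for n,uv,X in obs])
    q=least_squares(f,x0,loss="soft_l1");print(np.round([q.x[0],q.x[1],np.degrees(q.x[2])],4));
    print(np.round(f(q.x).reshape(-1,2),1).tolist());return q.x
if __name__=="__main__":
    A=lambda c,X:("top",P(c,5,(180,190)),X);B=lambda c,X:("scene",P(c,5,(310,150)),X)
    C=lambda c,X:("top",P(c,5,(330,200)),X);D=lambda c,X:("scene",P(c,4.8,(210,190)),X)
    t=[A((88,275),(46,95,36)),A((482,293),(46,-95,36)),A((472,486),(-46,-95,36)),A((75,464),(-46,95,36)),A((40,313),(25,107,76)),A((36,415),(-25,107,76)),
     B((148,330),(-46,-95,36)),B((445,230),(-46,95,36)),B((520,345),(46,95,36)),B((213,487),(46,-95,0)),B((518,380),(46,95,0)),B((532,265),(25,107,76))]
    s=[C((430,108),(68,-75,90)),C((178,58),(68,45,90)),C((165,95),(52,45,90)),C((120,312),(-52,45,90)),C((110,345),(-68,45,90)),C((375,395),(-68,-75,90)),
     C((383,575),(-148,-85,173)),C((260,200),(0,0,187)),C((235,42),(68,25,170)),C((345,60),(68,-25,170)),
     D((275,257),(0,0,187)),D((175,580),(68,-75,0)),D((402,535),(68,45,0)),D((398,455),(68,45,90)),D((63,70),(-148,-85,173)),D((255,395),(68,-25,170)),D((352,378),(68,25,170))]
    w=lambda n,u,z:p2w(n,u,z)
    t0=w("top",(235,266),.036);s0=w("top",(382,240),.187);print(t0,s0)
    for o,x in((t,t0),(t[:6],t0),(t[6:],t0),(s,s0),(s[:10],s0),(s[10:],s0)):fit(o,[x[0],x[1],0])
E
python3 fit.py
```

```text
[0.5483641  0.21000158 0.036     ] [ 0.59789016 -0.12676722  0.187     ]
[ 0.5503  0.2097 -2.5316]
[[-0.4, -0.5], [-0.2, -0.2], [-0.3, -0.4], [-0.4, 0.1], [0.1, -0.9], [-0.6, 0.1], [-1.5, -0.3], [-0.5, -1.0], [0.2, -0.4], [-1.1, 0.7], [-1.3, 0.2], [0.1, -0.2]]
[ 0.5496  0.209  -2.4986]
[[-0.1, -0.2], [0.1, 0.1], [-0.0, -0.2], [-0.1, 0.4], [0.4, -0.6], [-0.3, 0.4]]
[ 0.5516  0.2112 -2.5193]
[[-0.8, -0.1], [0.2, -0.9], [0.9, -0.3], [-0.4, 0.9], [-0.6, 0.4], [0.8, -0.1]]
[  0.5992  -0.1265 -11.9244]
[[-0.4, 0.6], [-0.6, -0.2], [0.6, -1.0], [0.3, -0.7], [0.9, -0.5], [-1.1, 0.5], [-0.2, 0.6], [0.3, -0.2], [-0.4, -0.4], [-0.1, 0.8], [-0.8, -0.8], [1.9, 0.6], [0.7, 0.0], [0.1, -0.8], [-0.6, 0.5], [-1.4, 0.6], [-0.2, -0.3]]
[  0.599   -0.1266 -11.541 ]
[[-0.5, 0.4], [-0.8, -0.1], [0.5, -0.8], [0.5, -0.5], [1.2, -0.3], [-0.7, 0.4], [0.4, 0.5], [0.3, -0.1], [-0.6, -0.3], [-0.2, 0.8]]
[  0.5995  -0.1259 -12.6747]
[[-0.6, -0.8], [1.7, 0.4], [0.6, 0.3], [0.0, -0.5], [0.4, 0.0], [-1.6, 0.6], [-0.3, -0.1]]
```

Candidates in the top view: orange tray (195,177), purple (137,322), small grey (238,335) and large grey (235,266). I choose the large grey one. The crop shows the tab at its +y end, and the fit agrees with the 92 x 190 mm size to under 1 px.

Call:
drive_tool(targets="1 180 150 80 -23; 1 180 150 80 -23; 1 180 150 80 -23; 1 180 150 80 -23; 1 180 150 80 -23")

```text
clock: 0.65
ee_pos: [0.3996, -0.4339, 0.3119]
ee_rot: [[0.999, -0.045, -0.0], [-0.045, -0.999, 0.0], [-0.0, -0.0, -1.0]]
wrist_force: [1.3, -0.0, 0.6]
opening: 0.0853
```

Call:
drive_tool(targets="1 50 245 0 0; 1 50 245 0 0; 1 50 245 0 0; 1 50 245 0 0; 1 50 245 0 0")

```text
clock: 1.15
ee_pos: [0.4482, -0.1887, 0.3114]
ee_rot: [[0.999, -0.045, 0.0], [-0.045, -0.999, -0.0], [0.0, 0.0, -1.0]]
wrist_force: [1.2, -0.2, 0.8]
opening: 0.0853
```

Call:
drive_tool(targets="1 50 245 0 0; 1 50 245 0 0; 1 50 245 0 0; 1 50 245 0 0; 1 50 245 0 0")

```text
clock: 1.65
ee_pos: [0.4982, 0.0562, 0.3114]
ee_rot: [[0.999, -0.045, 0.0], [-0.045, -0.999, -0.0], [0.0, 0.0, -1.0]]
wrist_force: [0.3, -1.0, 0.3]
opening: 0.0855
```

Call:
drive_tool(targets="1 50 220 -100 0; 1 50 220 -100 0; 1 50 220 -100 0; 1 50 220 -100 0; 1 50 220 -100 0")

```text
clock: 2.15
ee_pos: [0.5482, 0.2763, 0.2101]
ee_rot: [[0.999, -0.044, -0.0], [-0.044, -0.999, -0.0], [-0.0, 0.0, -1.0]]
wrist_force: [0.7, 0.2, 0.1]
opening: 0.0852
```

```bash
python3 - <<'E'
from h import *
st=r.get_state();print(st["ee_pos"],st["ee_rot"][:,1]);im=r.read_camera("wrist");cv2.imwrite("pics/w1.png",im[:,:,::-1])
c,s=np.cos(np.radians(-2.53)),np.sin(np.radians(-2.53))
for X in [(25,95,76),(-25,95,76),(25,107,76),(-25,107,76),(0,101,60),(46,95,36),(-46,95,36)]:
    X=np.array(X)/1000;print(X,np.round(w2p("wrist",(.550+c*X[0]-s*X[1],.2095+s*X[0]+c*X[1],X[2]),st),1))
E
```

```text
[0.5481803  0.27627044 0.21005182] [-4.43920934e-02 -9.99014169e-01  1.77650658e-04]
[0.025 0.095 0.076] [284.  190.9]
[-0.025  0.095  0.076] [285.7 251.9]
[0.025 0.107 0.076] [268.6 190.9]
[-0.025  0.107  0.076] [271.  251.9]
[0.    0.101 0.06 ] [279.5 217.7]
[0.046 0.095 0.036] [287.8 160. ]
[-0.046  0.095  0.036] [290.2 259.7]
```

View pics/w1.png

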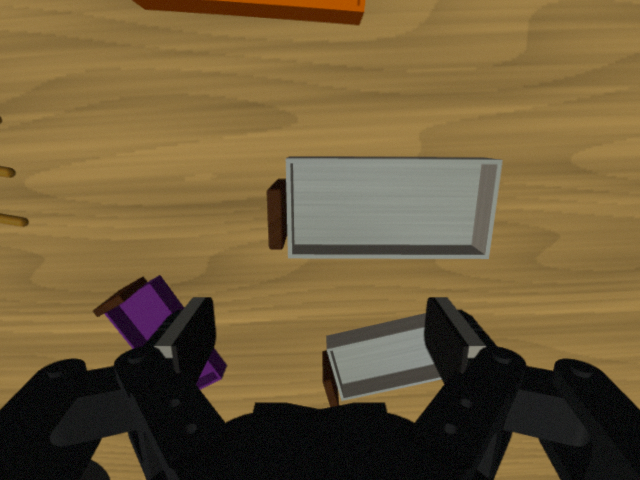

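Call:
drive_tool(targets="1 6 34 -30 0; 1 6 34 -80 0; 1 6 34 -130 0; 1 6 34 -164 0; 1 6 34 -164 0")

```text
clock: 2.7
ee_pos: [0.5517, 0.3068, 0.0428]
ee_rot: [[0.999, -0.044, -0.006], [-0.044, -0.999, -0.004], [-0.006, 0.004, -1.0]]
wrist_force: [0.1, -0.0, -0.2]
opening: 0.0854
```

```bash
python3 - <<'E'
from h import *
st=r.get_state();print(st["ee_pos"]);im=r.read_camera("wrist");cv2.imwrite("pics/w2.png",im[:,:,::-1])
E
```

```text
[0.55169105 0.30683341 0.04282393]
```

View pics/w2.png

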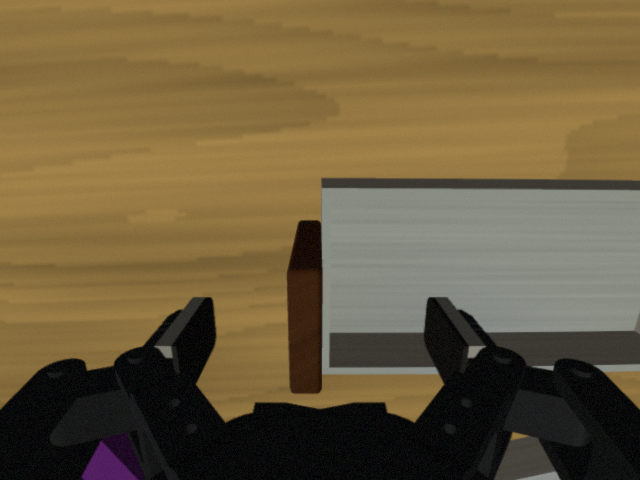

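Call:
drive_tool(targets="0 0 0 0 0; 0 0 0 0 0; 0 0 0 0 0; 0 0 0 0 0; 0 0 0 0 0")

```text
clock: 3.25
ee_pos: [0.5546, 0.3087, 0.048]
ee_rot: [[0.999, -0.045, 0.001], [-0.045, -0.999, 0.001], [0.001, -0.001, -1.0]]
wrist_force: [-0.8, 3.0, 0.4]
opening: 0.0124
```

Call:
drive_tool(targets="0 0 0 0 0; 0 0 0 0 0; 0 0 0 0 0")

```text
clock: 3.55
ee_pos: [0.5546, 0.3087, 0.0482]
ee_rot: [[0.999, -0.045, 0.001], [-0.045, -0.999, 0.001], [0.001, -0.001, -1.0]]
wrist_force: [-1.2, 0.1, 9.4]
opening: 0.0108
```

```bash
python3 - <<'E'
from h import *
st=r.get_state();print(st["ee_pos"],st["ee_rot"]);im=r.read_camera("wrist");cv2.imwrite("pics/w3.png",im[:,:,::-1])
E
```

```text
[0.55461685 0.30871381 0.04816834] [[ 9.99001824e-01 -4.46579056e-02  1.01312634e-03]
 [-4.46587536e-02 -9.99001955e-01  8.30471261e-04]
 [ 9.75028092e-04 -8.74887265e-04 -9.99999142e-01]]
```

View pics/w3.png

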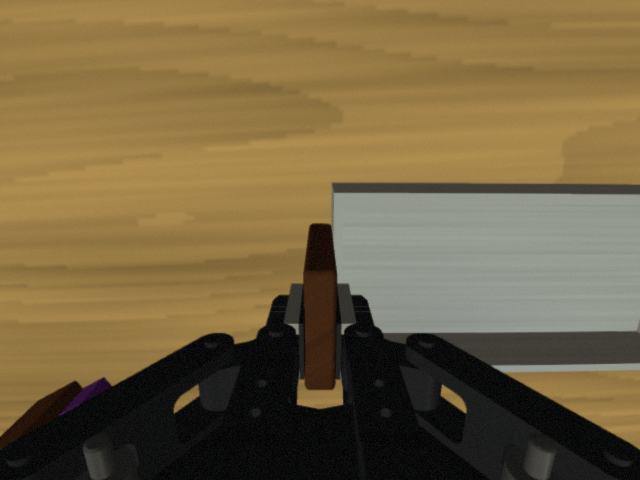

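Call:
drive_tool(targets="0 12 -20 1 -2; 0 35 -60 1 -5; 0 58 -100 1 -8; 0 76 -130 1 -9.4; 0 87 -150 1 -9.4")

```text
clock: 4.1
ee_pos: [0.6425, 0.1549, 0.0482]
ee_rot: [[0.978, -0.211, 0.0], [-0.211, -0.978, -0.001], [0.0, 0.001, -1.0]]
wrist_force: [-1.3, 1.3, -1.8]
opening: 0.011
```

Call:
drive_tool(targets="0 12 -25 0 0; 0 12 -25 0 0")

```text
clock: 4.3
ee_pos: [0.6549, 0.1282, 0.0482]
ee_rot: [[0.977, -0.212, 0.001], [-0.212, -0.977, -0.002], [0.001, 0.002, -1.0]]
wrist_force: [0.6, -2.2, 0.2]
opening: 0.0109
```

```bash
python3 - <<'E'
from h import *
st=r.get_state();print(st["ee_pos"],st["ee_rot"][:,1])
print(p2w("top",(335,205),.02),p2w("top",(370,207),.02))
im=r.read_camera("top");cv2.imwrite("pics/t4.png",cv2.resize(im[180:300,270:430,::-1],None,fx=5,fy=5,interpolation=2))
im=r.read_camera("scene");cv2.imwrite("pics/s4.png",cv2.resize(im[180:315,210:380,::-1],None,fx=4.4,fy=4.4,interpolation=2))
E
```

```text
[0.65488671 0.12823466 0.04821595] [-0.21199253 -0.97726883  0.00219299]
[ 0.69947889 -0.02940615  0.02      ] [ 0.69495513 -0.11488524  0.02      ]
```

View pics/t4.png

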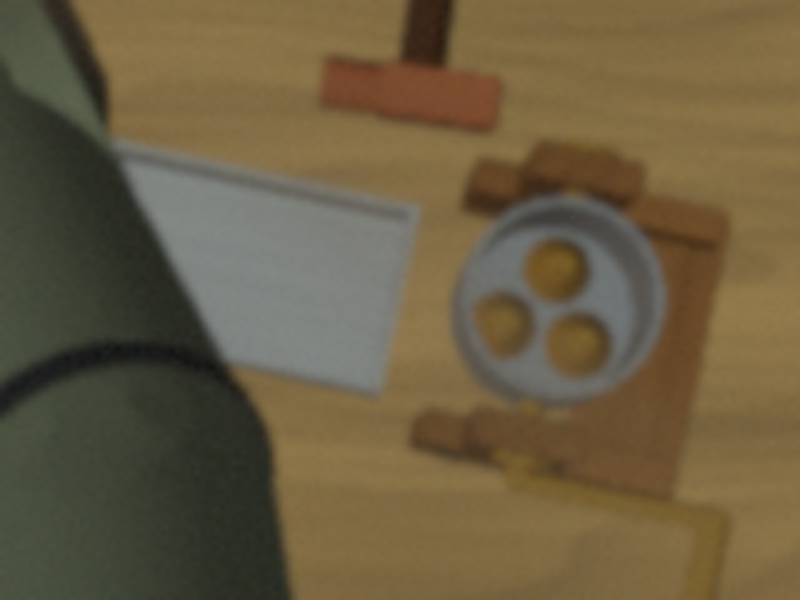

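View pics/s4.png

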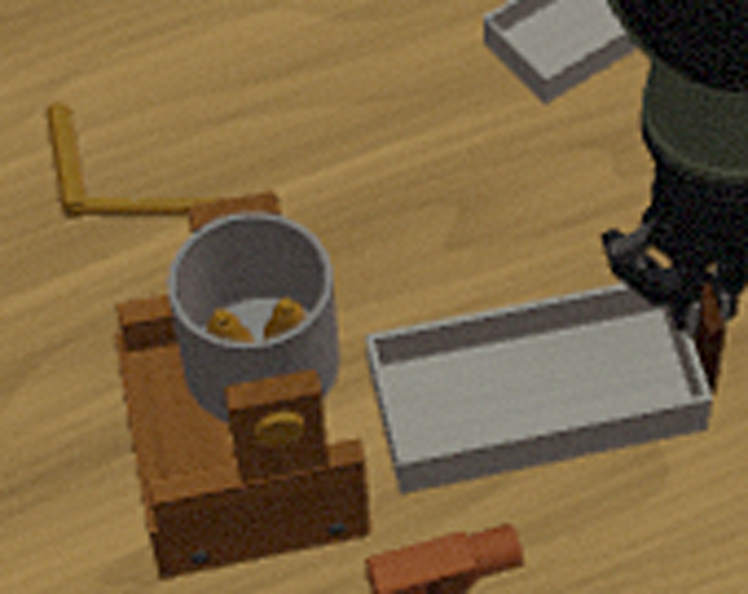

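```bash
python3 - <<'E'
from fit import *
A=lambda c,X:("top",P(c,5,(270,180)),X);B=lambda c,X:("scene",P(c,4.4,(210,180)),X)
o=[A((420,208),(46,-95,36)),A((380,395),(-46,-95,36)),B((370,338),(-46,-95,36)),B((402,490),(46,-95,0)),B((710,402),(46,95,36)),B((707,432),(46,95,0))]
p=fit(o,[.63,.03,-.2]);S=np.array([.5992,-.1265]);
for a in(-11.5,-11.9,-12.3):
    a=np.radians(a);d=p[:2]-S;print(np.round([1e3*(np.cos(a)*d[0]+np.sin(a)*d[1]),1e3*(-np.sin(a)*d[0]+np.cos(a)*d[1])],1))
# compare channel mid vs tray along tray end, in top image: cheek inner corners at z .09, tray corners at .036
g=lambda c,z:p2w("top",P(c,5,(270,180)),z)[:2]
print(g((420,208),.036),g((380,395),.036),"cheeks",g((470,203),.09),g((418,412),.09),g((482,158),.09),g((411,442),.09))
E
```

```text
[  0.6336   0.0306 -12.4774]
[[-0.8, -0.1], [-1.1, -0.3], [-1.4, -0.6], [-1.0, 1.3], [0.2, -0.2], [-0.2, 0.1]]
[  2.4 160.9]
[  1.3 160.9]
[  0.2 160.9]
[ 0.65777614 -0.07393336] [ 0.56737335 -0.0547201 ] cheeks [ 0.65331408 -0.09415567] [ 0.55600781 -0.06996726] [ 0.67443137 -0.09977816] [ 0.54214386 -0.06673452]
```

Call:
drive_tool(targets="0 -5 -19 0 0; 0 -9 -39 0 0; 0 -13 -58 0 0; 0 -13 -58 0 0")

```text
clock: 4.8
ee_pos: [0.6397, 0.0721, 0.0483]
ee_rot: [[0.978, -0.21, -0.001], [-0.21, -0.978, -0.002], [-0.0, 0.002, -1.0]]
wrist_force: [0.6, -1.1, -3.6]
opening: 0.0111
```

```bash
python3 - <<'E'
from h import *
st=r.get_state();print(st["ee_pos"],st["ee_rot"][:,1])
im=r.read_camera("top");cv2.imwrite("pics/t5.png",cv2.resize(im[180:300,290:430,::-1],None,fx=5,fy=5,interpolation=2))
E
```

```text
[0.63965862 0.07210842 0.04828657] [-0.20967214 -0.97777022  0.00173143]
```

View pics/t5.png

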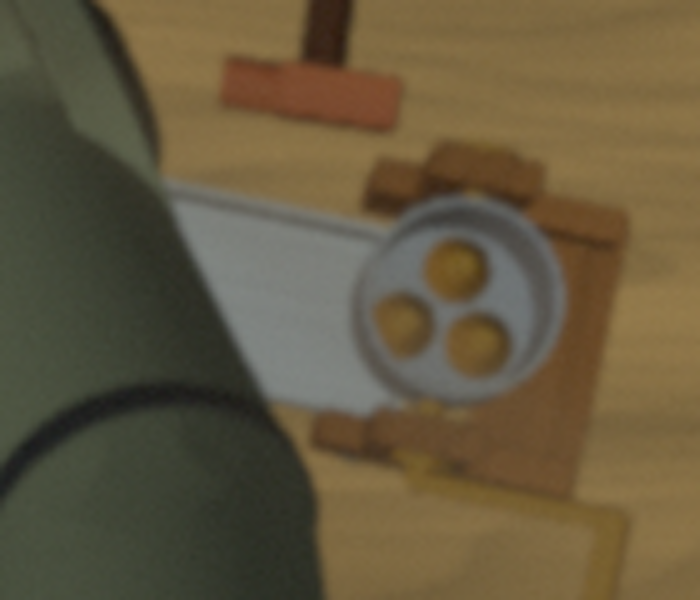

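Call:
drive_tool(targets="0 -4 -19 0 0; 0 -8 -38 0 0; 0 -11 -52 0 0; 0 -14 -64 0 0; 0 -14 -66 0 0")

```text
clock: 5.35
ee_pos: [0.626, 0.0079, 0.0483]
ee_rot: [[0.978, -0.208, -0.0], [-0.208, -0.978, -0.0], [-0.0, 0.001, -1.0]]
wrist_force: [-0.5, -1.1, -2.3]
opening: 0.0109
```

Call:
drive_tool(targets="0 -1 -3 0 0; 0 -1 -6 0 0; 0 -2 -9 0 0; 0 -2 -11 0 0; 0 -2 -11 0 0")

```text
clock: 5.85
ee_pos: [0.6243, -0.002, 0.0483]
ee_rot: [[0.978, -0.207, 0.0], [-0.207, -0.978, -0.0], [0.0, 0.0, -1.0]]
wrist_force: [0.4, -0.9, -3.0]
opening: 0.0111
```

Call:
drive_tool(targets="0 -0.5 -2 0 0; 0 -0.8 -4 0 0; 0 -1 -5 0 0; 0 -1 -5 0 0")

```text
clock: 6.25
ee_pos: [0.6249, -0.003, 0.0491]
ee_rot: [[0.979, -0.205, 0.004], [-0.205, -0.979, 0.004], [0.003, -0.005, -1.0]]
wrist_force: [5.7, 16.7, 0.4]
opening: 0.0112
```

Call:
drive_tool(targets="0 1 3.5 0 0; 0 1 3.5 0 0; 1 1 3.5 0 0; 1 1 3.5 0 0; 1 1 3.5 0 0")

```text
clock: 6.75
ee_pos: [0.6242, -0.0037, 0.0483]
ee_rot: [[0.978, -0.208, -0.0], [-0.208, -0.978, -0.0], [0.0, 0.0, -1.0]]
wrist_force: [0.8, 0.4, 0.8]
opening: 0.0544
```

Call:
drive_tool(targets="1 0 0 0 0; 1 0 0 40 0; 1 0 0 90 0; 1 0 0 140 0; 1 0 0 190 0")

```text
clock: 7.25
ee_pos: [0.6239, -0.0034, 0.2404]
ee_rot: [[0.978, -0.207, -0.0], [-0.207, -0.978, 0.0], [-0.0, 0.0, -1.0]]
wrist_force: [1.4, -0.6, 0.1]
opening: 0.0854
```

Call:
drive_tool(targets="1 -30 10 50 0; 1 -70 40 50 0; 1 -120 60 50 0; 1 -170 60 50 0; 1 -170 60 50 0")

```text
clock: 7.75
ee_pos: [0.4499, 0.057, 0.2886]
ee_rot: [[0.979, -0.205, -0.001], [-0.205, -0.979, -0.001], [-0.0, 0.001, -1.0]]
wrist_force: [0.5, -0.3, -0.4]
opening: 0.0854
```

```bash
python3 - <<'E'
from h import *
st=r.get_state();print(st["ee_pos"],st["ee_rot"][:,1])
im=r.read_camera("top");cv2.imwrite("pics/t6.png",cv2.resize(im[180:320,290:430,::-1],None,fx=4.2,fy=4.2,interpolation=2))
im=r.read_camera("scene");cv2.imwrite("pics/s6.png",cv2.resize(im[180:315,210:380,::-1],None,fx=4.4,fy=4.4,interpolation=2))
E
```

```text
[0.44994988 0.05703667 0.28862761] [-0.20548373 -0.97865951  0.00141726]
```

View pics/t6.png

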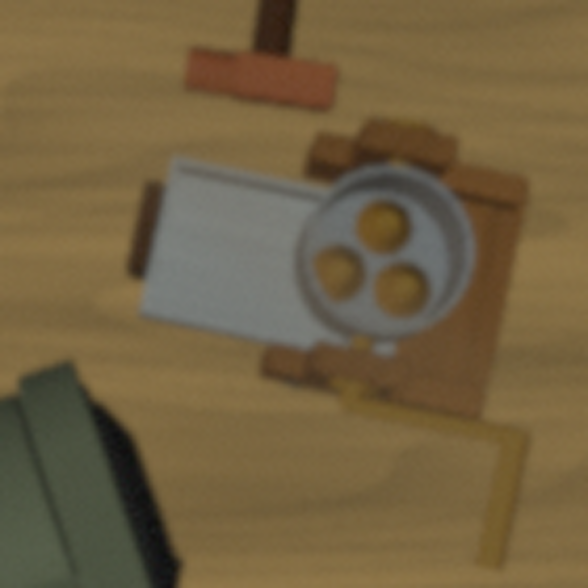

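View pics/s6.png

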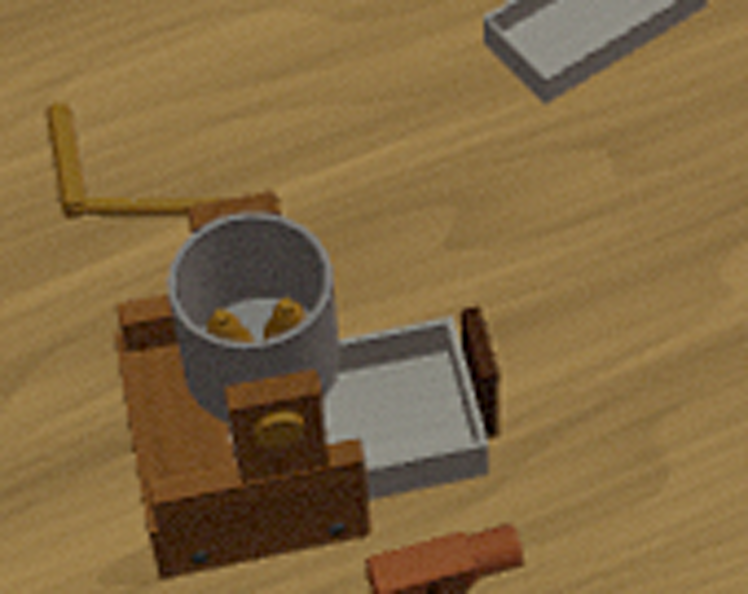

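Call:
drive_tool(targets="1 16 -242 0 0; 1 16 -242 0 0; 1 16 -242 0 0; 1 16 -242 0 0; 1 16 -242 0 0")

```text
clock: 8.35
ee_pos: [0.4708, -0.1889, 0.2881]
ee_rot: [[0.978, -0.209, 0.0], [-0.209, -0.978, -0.001], [0.0, 0.001, -1.0]]
wrist_force: [0.5, 0.3, -0.0]
opening: 0.0847
```

Call:
drive_tool(targets="1 0 0 0 0; 1 0 0 0 0")

```text
clock: 8.55
ee_pos: [0.4708, -0.1865, 0.2878]
ee_rot: [[0.978, -0.21, -0.0], [-0.21, -0.978, 0.0], [-0.0, -0.0, -1.0]]
wrist_force: [-0.1, 0.5, 0.8]
opening: 0.0852
```

```bash
cat > st.py <<'E'
import numpy as np
S=np.array([.5990,-.1265]);a=np.radians(-11.9)
def s2w(x,y,z):return np.array([S[0]+(np.cos(a)*x-np.sin(a)*y)/1e3,S[1]+(np.sin(a)*x+np.cos(a)*y)/1e3,z/1e3])
E
python3 - <<'E'
from fit import *; from st import *
A=lambda c:P(c,4.2,(290,180))
for c,X in(((175,160),(46,120,36)),((142,316),(-46,120,36))): print(A(c),w2p("top",s2w(*X)),p2w("top",A(c),.036),s2w(*X))
st=r.get_state();print(st["ee_pos"],st["ee_rot"][:,1])
im=r.read_camera("wrist");im=im[:,:,::-1].copy()
for X in((-148,-85,173),(-118,-85,173),(-79,-85,173)):
    u=w2p("wrist",s2w(*X),st);print(X,s2w(*X),np.round(u,1));cv2.circle(im,(int(u[0]),int(u[1])),3,(0,0,255),-1)
cv2.imwrite("pics/w7.png",im)
E
```

```text
(331.2857142857143, 217.71428571428572) (np.float64(330.642794674095), np.float64(216.57310838167052)) [ 0.6659884 -0.0201233  0.036    ] [ 0.66875592 -0.01856431  0.036     ]
(323.42857142857144, 254.85714285714283) (np.float64(322.6178195121625), np.float64(253.76216835911112)) [ 0.57611011 -0.00154889  0.036     ] [5.78733089e-01 4.06470740e-04 3.60000000e-02]
[ 0.47084678 -0.18653706  0.28778643] [-2.09526288e-01 -9.77802998e-01 -1.75694916e-04]
(-148, -85, 173) [ 0.43665331 -0.17915504  0.173     ] [320.5 277.6]
(-118, -85, 173) [ 0.46600858 -0.18534117  0.173     ] [320.4 240.6]
(-79, -85, 173) [ 0.50417043 -0.19338313  0.173     ] [320.3 188.9]
```

View pics/w7.png

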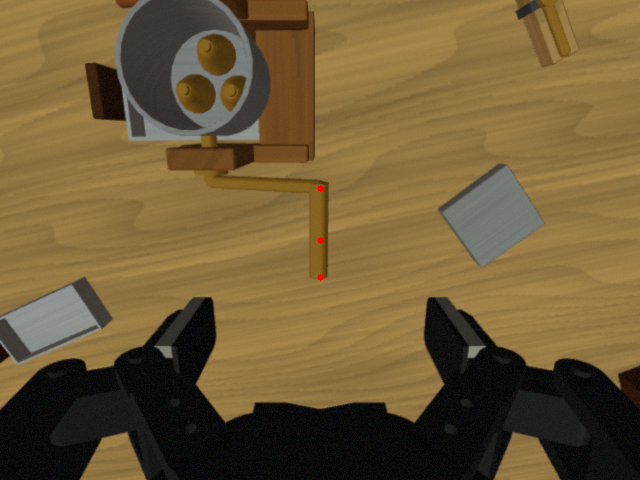

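Call:
drive_tool(targets="1 -5 1 -30 0; 1 -5 1 -80 0; 1 -5 1 -120 0; 1 -5 1 -133 0; 1 -5 1 -133 0")

```text
clock: 9.1
ee_pos: [0.4648, -0.1829, 0.1535]
ee_rot: [[0.979, -0.205, -0.003], [-0.205, -0.979, 0.001], [-0.003, -0.001, -1.0]]
wrist_force: [-0.0, 1.1, 0.9]
opening: 0.0849
```

Call:
drive_tool(targets="0 0 0 0 0; 0 0 0 0 0; 0 0 0 0 0; 0 0 0 0 0; 0 0 0 0 0")

```text
clock: 9.6
ee_pos: [0.4654, -0.1843, 0.1557]
ee_rot: [[0.978, -0.207, 0.001], [-0.207, -0.978, -0.0], [0.001, 0.0, -1.0]]
wrist_force: [-2.1, 0.3, 11.2]
opening: 0.0126
```

Call:
drive_tool(targets="0 0 0 0 0; 0 0 0 0 0; 0 0 0 0 0")

```text
clock: 9.9
ee_pos: [0.4655, -0.1843, 0.1558]
ee_rot: [[0.978, -0.207, 0.001], [-0.207, -0.978, -0.0], [0.001, 0.0, -1.0]]
wrist_force: [-1.6, 0.3, 7.0]
opening: 0.012
```

```bash
python3 - <<'E'
from h import *;from st import *
st=r.get_state();print(st["ee_pos"],st["ee_rot"][:,1],st["wrist_force"],st["opening"])
im=r.read_camera("wrist");cv2.imwrite("pics/w8.png",im[:,:,::-1])
p0=None
for q in np.arange(0,2.51,.125):
    th=q-1.25;p=s2w(-118,90*np.sin(th),145+90*np.cos(th))*1e3
    if p0 is None:p0=p
    print(round(q,3),np.round(p-p0,1))
E
```

```text
[ 0.4654549  -0.18432512  0.15581401] [-2.07442380e-01 -9.78247236e-01  7.26245590e-05] [-1.60379993  0.28723553  6.95511883] 0.012037327515993922
0.0 [0. 0. 0.]
0.125 [ 0.9  4.1 10.4]
0.25 [ 2.   9.5 20.2]
0.375 [ 3.4 16.  29.3]
0.5 [ 5.  23.5 37.5]
0.625 [ 6.8 32.  44.6]
0.75 [ 8.7 41.4 50.6]
0.875 [10.8 51.3 55.4]
1.0 [13.  61.8 58.8]
1.125 [15.3 72.6 60.9]
1.25 [17.6 83.6 61.6]
1.375 [19.9 94.6 60.9]
1.5 [ 22.2 105.4  58.8]
1.625 [ 24.4 115.8  55.4]
1.75 [ 26.5 125.8  50.6]
1.875 [ 28.5 135.1  44.6]
2.0 [ 30.3 143.6  37.5]
2.125 [ 31.9 151.2  29.3]
2.25 [ 33.2 157.7  20.2]
2.375 [ 34.4 163.   10.4]
2.5 [ 35.2 167.1   0. ]
```

View pics/w8.png

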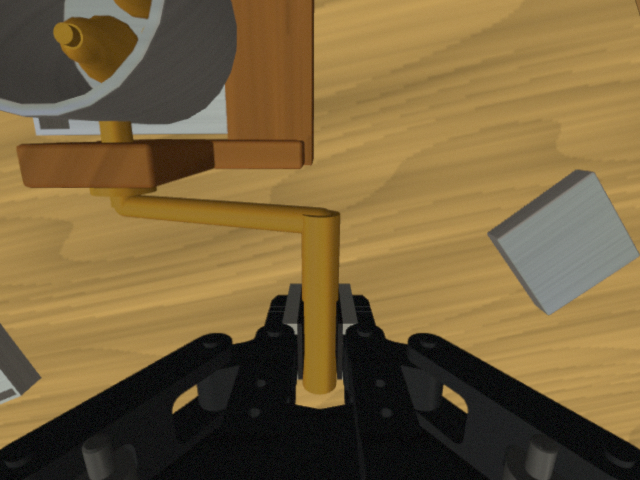

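Call:
drive_tool(targets="0 1 4 10.5 0; 0 2 9.5 20 0; 0 3.5 16 29.5 0; 0 5 23.5 37.5 0; 0 7 32 44.5 0")

```text
clock: 10.45
ee_pos: [0.4718, -0.1555, 0.2012]
ee_rot: [[0.978, -0.21, 0.0], [-0.21, -0.978, -0.004], [0.001, 0.004, -1.0]]
wrist_force: [-7.4, -24.5, 14.5]
opening: 0.0117
```

Call:
drive_tool(targets="0 2 9.5 6 0; 0 4 19.5 11 0; 0 6 30 14 0; 0 8.5 40.5 16.5 0; 0 10.5 51.5 17 0")

```text
clock: 10.95
ee_pos: [0.4833, -0.1019, 0.2184]
ee_rot: [[0.978, -0.209, 0.002], [-0.209, -0.978, -0.002], [0.003, 0.002, -1.0]]
wrist_force: [-1.2, -11.3, 9.8]
opening: 0.0115
```

```bash
python3 - <<'E'
from h import *
st=r.get_state();print(st["ee_pos"],st["wrist_force"],st["moment"])
im=r.read_camera("scene");cv2.imwrite("pics/s9.png",cv2.resize(im[150:315,210:380,::-1],None,fx=3.6,fy=3.6,interpolation=2))
E
```

```text
[ 0.48328423 -0.1019117   0.21839413] [ -1.2230591  -11.29146029   9.79600781] [-2.75196206  0.01843547 -0.1098805 ]
```

View pics/s9.png

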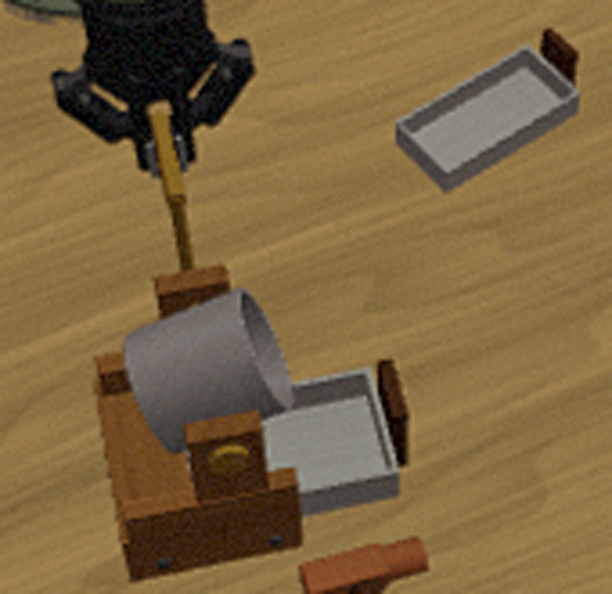

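Call:
drive_tool(targets="0 2.5 11 -0.5 0; 0 4.5 22 -3 0; 0 7 32 -6 0; 0 9 42 -11 0; 0 11 51.5 -17 0")

```text
clock: 11.5
ee_pos: [0.4942, -0.0499, 0.2004]
ee_rot: [[0.978, -0.208, 0.001], [-0.208, -0.978, -0.001], [0.002, 0.001, -1.0]]
wrist_force: [4.2, -11.5, 2.0]
opening: 0.0118
```

Call:
drive_tool(targets="0 2 8.5 -7 0; 0 3.5 16 -15.5 0; 0 4.5 22.5 -24.5 0; 0 6 28 -34 0; 0 6.5 31.5 -43 0")

```text
clock: 12.0
ee_pos: [0.5011, -0.0183, 0.1571]
ee_rot: [[0.978, -0.208, 0.002], [-0.208, -0.978, -0.001], [0.002, 0.001, -1.0]]
wrist_force: [5.2, -7.6, 6.8]
opening: 0.0118
```

Call:
drive_tool(targets="0 0 0.5 -2 0; 0 0 0.5 -2 0; 0 0 0.5 -2 0; 0 0 0.5 -2 0; 0 0 0.5 -2 0")

```text
clock: 12.5
ee_pos: [0.5013, -0.0178, 0.1555]
ee_rot: [[0.978, -0.208, 0.002], [-0.208, -0.978, -0.0], [0.002, 0.0, -1.0]]
wrist_force: [4.9, -3.6, 1.7]
opening: 0.0121
```

```bash
python3 - <<'E'
from h import *
st=r.get_state();print(st["ee_pos"],st["wrist_force"],st["moment"])
im=r.read_camera("scene");cv2.imwrite("pics/s10.png",cv2.resize(im[150:315,210:380,::-1],None,fx=3.6,fy=3.6,interpolation=2))
E
```

```text
[ 0.50126906 -0.01775994  0.15546508] [ 4.89076464 -3.58413949  1.7175431 ] [-1.21423716 -0.99072922 -0.10321437]
```

View pics/s10.png

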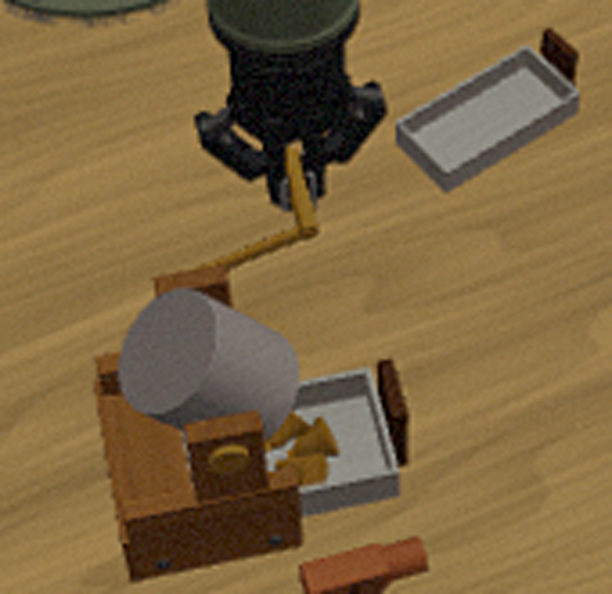

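Call:
drive_tool(targets="0 -1 -4.5 12 0; 0 -2 -10 22 0; 0 -3.5 -16.5 31 0; 0 -5 -24 39 0; 0 -7 -32.5 46.5 0")

```text
clock: 13.05
ee_pos: [0.4943, -0.0491, 0.2022]
ee_rot: [[0.978, -0.207, 0.003], [-0.207, -0.978, 0.001], [0.002, -0.002, -1.0]]
wrist_force: [6.3, 4.2, 0.3]
opening: 0.0117
```

Call:
drive_tool(targets="0 -2 -9.5 6 0; 0 -4 -19.5 11 0; 0 -6 -30 14 0; 0 -8.5 -40.5 16.5 0; 0 -10.5 -51.5 17 0")

```text
clock: 13.55
ee_pos: [0.4831, -0.1004, 0.2195]
ee_rot: [[0.978, -0.206, 0.001], [-0.206, -0.978, 0.001], [0.001, -0.001, -1.0]]
wrist_force: [-3.6, 9.3, 15.2]
opening: 0.0119
```

Call:
drive_tool(targets="0 -2.5 -11 -0.5 0; 0 -4.5 -22 -3 0; 0 -7 -32 -6 0; 0 -9 -42 -11 0; 0 -11 -51.5 -17 0")

```text
clock: 14.05
ee_pos: [0.4716, -0.1519, 0.2014]
ee_rot: [[0.978, -0.207, 0.0], [-0.207, -0.978, 0.001], [-0.0, -0.001, -1.0]]
wrist_force: [-6.2, 2.1, 10.0]
opening: 0.0119
```

Call:
drive_tool(targets="0 -2 -8.5 -7 0; 0 -3.5 -16 -15.5 0; 0 -4.5 -22.5 -24.5 0; 0 -6 -28 -34 0; 0 -6.5 -32 -45 0")

```text
clock: 14.55
ee_pos: [0.4647, -0.1843, 0.1563]
ee_rot: [[0.978, -0.207, -0.001], [-0.207, -0.978, 0.001], [-0.001, -0.001, -1.0]]
wrist_force: [-5.7, 10.5, 24.2]
opening: 0.0119
```

Call:
drive_tool(targets="0 0 0 -2 0; 0 0 0 -3 0; 0 0 0 -3 0; 0 0 0 -3 0")

```text
clock: 14.95
ee_pos: [0.465, -0.1843, 0.1548]
ee_rot: [[0.978, -0.207, -0.0], [-0.207, -0.978, 0.0], [-0.0, -0.0, -1.0]]
wrist_force: [-12.4, 6.2, 33.3]
opening: 0.0124
```

```bash
python3 - <<'E'
from h import *
st=r.get_state();print(st["ee_pos"],st["wrist_force"],st["moment"])
im=r.read_camera("scene");cv2.imwrite("pics/s11.png",cv2.resize(im[150:315,210:380,::-1],None,fx=3.6,fy=3.6,interpolation=2))
E
```

```text
[ 0.4650192  -0.18434133  0.15481011] [-12.42933552   6.1732742   33.25220837] [1.27536868 2.45519219 0.03095925]
```

View pics/s11.png

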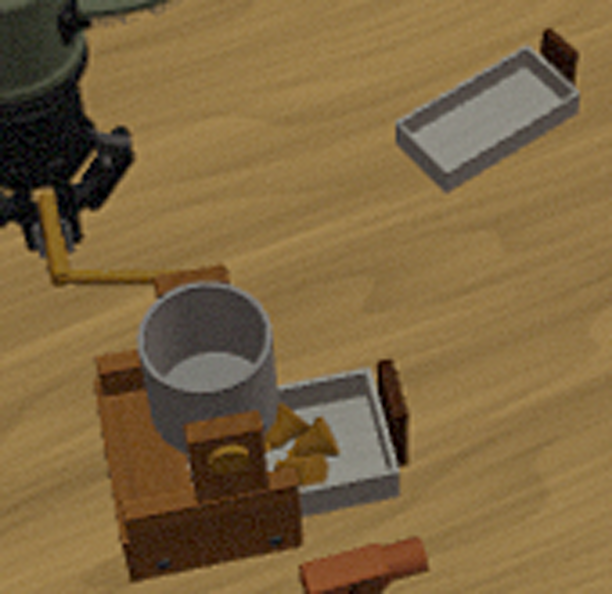

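Call:
drive_tool(targets="0 0 0 2 0; 0 0 0 2 0; 1 0 0 2 0; 1 0 0 2 0; 1 0 0 2 0")

```text
clock: 15.5
ee_pos: [0.4653, -0.185, 0.1553]
ee_rot: [[0.978, -0.207, 0.0], [-0.207, -0.978, -0.0], [0.0, 0.0, -1.0]]
wrist_force: [-0.1, 0.5, 0.6]
opening: 0.0548
```

Call:
drive_tool(targets="1 0 0 0 0; 1 0 0 0 0; 1 0 0 40 0; 1 0 0 90 0; 1 0 0 130 0")

```text
clock: 16.0
ee_pos: [0.4653, -0.1847, 0.2877]
ee_rot: [[0.978, -0.207, 0.001], [-0.207, -0.978, -0.0], [0.001, -0.0, -1.0]]
wrist_force: [0.1, -1.3, 0.2]
opening: 0.0854
```

Call:
drive_tool(targets="1 -20 -40 20 0; 1 -20 -80 20 0; 1 -20 -120 20 0; 1 -20 -120 20 0; 1 -20 -120 20 0")

```text
clock: 16.5
ee_pos: [0.445, -0.3052, 0.3049]
ee_rot: [[0.978, -0.209, -0.0], [-0.209, -0.978, 0.0], [-0.001, -0.0, -1.0]]
wrist_force: [0.1, 0.5, -0.3]
opening: 0.0853
```

```bash
python3 - <<'E'
from h import *;from st import *
st=r.get_state();print(st["clock"],st["ee_pos"],st["wrist_force"],st["opening"])
im=r.read_camera("top")[:,:,::-1].copy()
u=w2p("top",s2w(-148,-85,173));print(u);cv2.imwrite("pics/t12.png",cv2.resize(im[180:320,290:430],None,fx=4.2,fy=4.2,interpolation=2))
im=r.read_camera("scene");cv2.imwrite("pics/s12f.png",im[:,:,::-1]);cv2.imwrite("pics/s12.png",cv2.resize(im[180:315,210:380,::-1],None,fx=4.4,fy=4.4,interpolation=2))
for X in((-148,-85,173),(0,0,187)):
    print([round(v) for v in np.subtract(w2p("top",s2w(*X)),(290,180))*4.2],[round(v) for v in np.subtract(w2p("scene",s2w(*X)),(210,180))*4.4])
E
```

```text
16.5 [ 0.44495701 -0.30522251  0.30494489] [ 0.06600158  0.4505879  -0.26758043] 0.08528585381580339
(np.float64(406.0216405550597), np.float64(315.2386789960069))
[487, 568] [53, 108]
[386, 250] [246, 274]
```

View pics/t12.png

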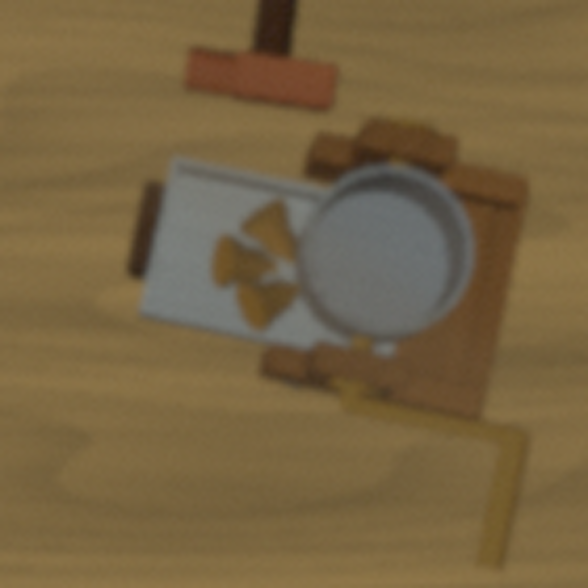

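View pics/s12.png

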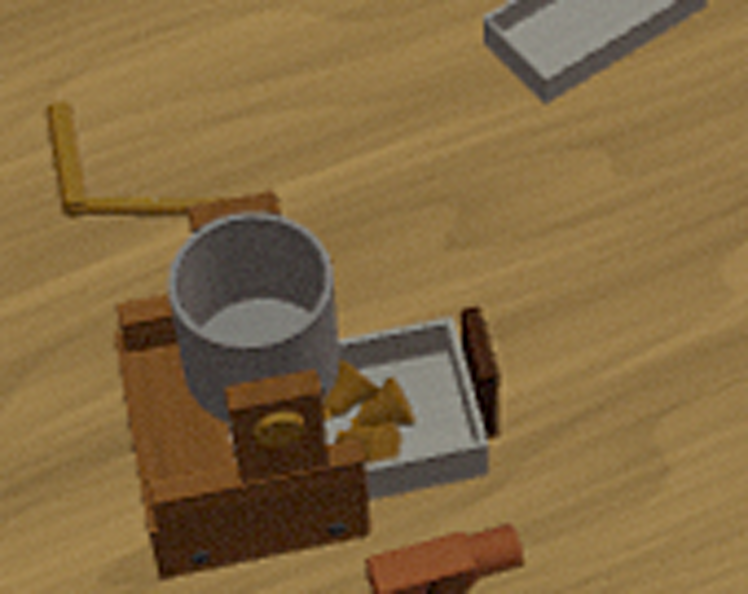

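View pics/s12f.png

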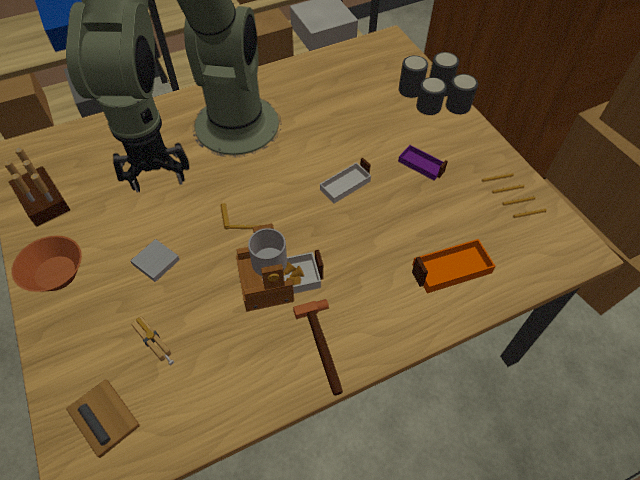

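The pot is upright, with its lever end at (487,568) where it was at the start. Three bells lie in the tray around (260,265), and the tray's near rim is unchanged. The bystanders haven't moved, so I'm handing in.

```bash
python3 -c "
from station import r
print(r.sign_off(), r.get_state()['clock'])"
```

```text
the job is handed in; nothing more can be done
the job is handed in; nothing more can be done
```

The job is done and handed in at about 16.6 s, well inside the 72 s limit; the sign-off reports no verdict.

- **Tray:** I took the larger grey tray by its tab and slid it between the cheeks. It met the back stop with about 17 N, at the predicted spot. Afterwards its rim corners measured about 2–3 mm from the ideal home position; this is close to the roughly 2 mm calibration error.
- **Pot:** I gripped the lever bar and swung the pot right over, and all three bells dropped into the tray. I then swung it back until it met its upright stop with about 33 N at the wrist, and let go.
- **Last pictures:** The pot is empty and its lever is back at its starting pixels. The three bells lie in the tray, and the tray has not shifted. The hammer, bench block and ring clamp look unmoved, and the gripper is clear of everything.

No check failed. The separate top-camera and scene-camera fits differed by 1–2 mm in position, and by about 1° in the stand's direction. I judged the bells to be at rest by eye from single pictures and did not measure their speed.

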